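# Hang the parts basket and hold the blow-off valve open with the bayonet key

### The arm

A 7-joint arm with a two-finger parallel gripper is mounted at the origin on the work surface. World frame = base frame: x ahead of the robot, y to its left, z up, the work surface at z = 0. Lengths are in m, angles in rad, forces in N, time in s.
With the tool pointing down it reaches from about 0.425 to 0.925 m from the base axis. Payload 6.8 kg.
Tool frame: the origin (TCP) lies where the fingers leave the gripper's body, on its centre line; the fingertips stand 73 mm ahead of it and the grasp point (between the pads) lies 54 mm ahead of it; z points along the fingers, y is the direction in which the jaws open and shut (so a half turn about z gives the same grasp; the last joint's range is limited). The gripper opens to 85 mm and grips with 20 to 120 N. Pads are 22 mm wide; open, the fingers measure 114 mm over their backs; the gripper's body (76 mm by 85 mm) begins 54 mm behind the grasp point. The pads swing forward as they close: fully open they stand 13 mm farther back than shut.
Start: joints at [1.159, 0.477, 0.022, 1.555, -0.011, 1.109, -0.083], TCP at [0.202, -0.644, 0.304] pointing down, gripper open.
Joint ranges: [-2.96, 2.96], [-0.34, 2.1], [-1.41, 1.46], [0.24, 2.44], [-1.37, 4.51], [0.17, 1.92], [-2.96, 2.96]. Speed limits (rad/s): [2.39, 2.39, 3.14, 3.14, 3.14, 3.14, 3.14].

### API

Orientations are given as a rotation vector (axis times angle).
In Python, from bench import r gives the robot as it stands.
- The arm moves only by the shell command python3 -m handwheel 'ROWS' [FORCE]. ROWS is JSON, a list that holds one entry, the list of rows, each a list of 7 numbers: the shift along the world's x, y, z in m, then the turn, a rotation vector about the world's x, y, z in rad, then the finger opening in m, from 0 to 0.0854. A call has 1 to 10 rows; each row shifts and turns the commanded pose from where the row before left it; what a row does not reach is not made up. A row lasts 1/12 s, in which the tool goes at most 41.7 mm and 7.16 degrees, less where a joint would pass 70% of its speed; a pose out of reach is approached as far as the arm can. A call is refused whole if a number of a shift passes 0.0417 or a number of a turn 0.125, either way. A call with a gripper value outside its range is refused whole. The fingers move at their own pace and stop on an object; FORCE is the grip in N (left out, the last holds). Time passes only in rows, so rows that do not move let the fingers close. It gives the time, the measured TCP pose, the force and the opening at its end, in the units of the state.
- r.get_obs(): the state, without advancing time (a new reading comes with each control period).
- r.grab_frame(name): name is "scene" or "top" or "wrist"; returns (picture, depth): 400x640x3 uint8, red, green, blue; 400x640 float32, m along the optical axis (not along the pixel's ray), 0 where there is no reading.
- r.get_calibration(name): a dict with "vertical_fov" (degrees; the focal length in pixels is half the picture's height over the tangent of half this angle, whatever the lens; pixels are square), "cx", "cy" (the principal point, pixels), "R" (3x3) and "t" (3): a world point X has camera coordinates R X + t; the wrist camera has in their place "T_tool_cam" (4x4, takes a point from camera to tool coordinates, whose origin is the TCP and whose axes are the flange's). Camera axes: x right, y down, z forward; pixel columns grow to the right and rows downward; lengths in m; the calibration is good to about 2 mm. A picture is of the moment at which its call begins: read the wrist's pose just before it. get_calibration takes no time and is no camera call.
- r.hand_in(): hands the job in, once; it reports no verdict.
Trained networks look in the newest picture that a camera, given by its name, has taken for a name from the list of things; names that differ only in an ending like _2 or _b are one class to them, and where a whole thing is asked for, a point or a joint stands for the part that bears it (a point fixed in the world has none). Each returns a list of dicts, best first, with "p" (0 to 1); they miss things now and then, are a little off and sometimes report something else, mostly with a low value. They report only what shows in the picture. A call takes as long as a camera call.
- r.masks_of(label, camera): "pixels" (400x640 bool, what is visible of it) and "at" ([column, row] in pixels, amid what is visible of it).
The state is a dict: "clock": time; "joints": joint angles; "qvel": joint speeds; "tau": joint torques, N m; "tcp_pos": TCP position; "orientation": TCP orientation; "contact_force": force on the tool from outside, world axes, zero at the start; "moment": the same for the moment, N m; "grip_width": finger opening in m.
Only numpy, scipy, OpenCV 4.12 (cv2) and the standard library are available. Lean on these libraries where they do the work, as an engineer would, in place of code of your own. Each camera call takes 0.05 s, during which the arm holds its last target.

### The job

Hang the basket of turned parts by its handle on the two-prong hook of the blow-off station and let go of it. Then take the bayonet key from its rest, push it fully home into the valve's slotted socket against the spring, turn it a quarter turn clockwise (seen from above) to its stop, and finish holding it there, pressed in and turned: the valve springs shut when the key is let go. Do not disturb the wrench, the can or the steel flange.

Things in the scene. Friction and masses are not known exactly. Their poses are not given: they have to be found in the camera images.
- basket: Loose open steel basket with a few aluminium pins inside, 62 mm (x) by 120 mm (y) by 45 mm high, about 0.35 kg. Origin: centre of its underside, z up. A rigid arched handle spans it along y: uprights at y = +-58 mm, joined on top by a level round bar, 10 mm thick, centre line 120 mm above the origin.
- basket_bar (a point): Middle of the basket's handle bar, 120 mm above the basket's origin. Here a black square grip, 14 mm in x, 14 mm high and 40 mm long in y, sits on the bar: pinch it across x from above. The bare bar on either side of it goes on the prongs.
- station: Fixed grey blow-off station, a box 90 x 170 mm, 190 mm high; its front looks to its own -x. Origin: on the bench right below the hook's seat, 75 mm in front of the face (nozzles stand 10 mm out of it). Two dark steel prongs, 8 mm thick, come out of the face at y = +-42 mm, dip to a seat at x = 0 (top at 164 mm) and end in upturned tips at x = -26 mm, 184 mm high.
- hook_seat (a point): Where the middle of the handle bar is when the basket hangs: midway between the prongs' seats, 169 mm above the bench; axes as the station's. The basket is wider than the prongs' spacing: it comes from the front (-x) with the bar above the tips and the rim below the prongs (bar 189 to 225 mm high), over the seats, then down, fingers between the prongs. Each seat is 16 mm long in x.
- key: Loose bayonet key, 84 mm tall, about 0.22 kg, upright in its rest. Origin: centre of its underside, z up. From below: a cross bar (two lugs) 44 mm in x, 8 mm in y, 12 mm high; a round stem, 18 mm thick; a grey grip block 52 to 84 mm above the origin, 50 mm in x, 30 mm in y: take it across y. A half turn about z makes no difference.
- key_rest: Fixed black block 90 x 60 x 30 mm with a slot along its x in which the key stands, 25 mm deep (the key's underside is 5 mm above the bench, its x along the slot). Origin: centre of its underside. Lift the key straight up by more than 30 mm to free it.
- valve: Fixed valve, a box 80 x 80 mm, 60 mm high. Origin: centre of its underside, z up. Its 8 mm thick steel top has a slot along the valve's x, 50 x 12 mm, widened to a 23 mm square in the middle for the stem. The key is lowered through it with the key's x along the valve's x, pressed in, and turned.
- valve_mouth (a point): Middle of the slot, at the valve's top, 60 mm above its origin; axes as the valve's. The key's underside meets a sprung carrier 16 mm below this point and its lugs enter the carrier's groove; 28 mm below it the key is fully home.
- plunger (a joint): How far the sprung carrier is pressed in, m: 0 at rest, 0.012 fully home. The spring pushes back with 3 N at first and 9 N at the bottom. The key's lugs can turn under the top plate only when pressed in more than 4 mm.
- rotor (a joint): How far the carrier is turned clockwise seen from above, rad: 0 at rest (groove in line with the slot), stop at 1.6. Its return spring gives 0.04 N m at first, 0.20 N m at the stop. It follows the key with up to about 0.06 rad of play.
- wrench: Bystander: a loose open-ended steel wrench, 180 mm long, lying flat. Origin: the middle of its underside.
- can: Bystander: a plain metal can, 60 mm diameter, 115 mm high. Origin: centre of its underside.
- flange: Bystander: a turned steel flange, 64 mm diameter, 40 mm high. Origin: centre of its underside.

How it is judged:
By the outcome, as a careful person would: the job done as asked, in the order asked, and still so for the second after the job is handed in, while the arm keeps its last pose, push and grip.
It also fails if it takes over 61 s, if anything falls off the work surface, if the arm or the gripper's body presses on something with over 40 N, if the wrist force passes 120 N, or if a joint passes its speed limit or range.

## Working session

There is one attempt and no reset: what is moved stays moved. The work goes in short steps, Python scripts to look and compute and a shell command to move; the robot and the scene stay as the last step left them, time stands still between calls to the robot, and variables do not carry over. Pictures are saved under pics/ and viewed, and the job is handed in when it is done.

```bash
ls; mkdir -p pics; python3 - <<'E'
from bench import r
import cv2, numpy as np
print(r.get_obs())
for c in ["scene","top"]:
    im,d=r.grab_frame(c); cv2.imwrite(f"pics/{c}0.png",im[:,:,::-1]); np.save(f"pics/{c}0_d.npy",d)
    print(c,r.get_calibration(c))
print(r.get_calibration("wrist"))
E
```

```text
pics
{'clock': 0.0, 'joints': array([ 1.15887432,  0.47780346,  0.02232679,  1.55645245, -0.01150782,
        1.1092965 , -0.08310785]), 'qvel': array([ 0.00173448, -0.00071325,  0.00043776,  0.00152282, -0.00158398,
        0.00068335,  0.00041345]), 'tau': array([ 1.15183325e-04, -5.96452439e+01,  1.60805516e+00, -2.81201380e+01,
        1.24207433e-02,  9.40084748e-03,  4.13057091e-05]), 'tcp_pos': array([ 0.20180567, -0.64364441,  0.30292267]), 'orientation': array([-3.10364051e+00, -4.75172233e-01,  6.25908034e-04]), 'contact_force': array([-0.46865382,  1.0002737 , -0.37903738]), 'moment': array([ 0.01405876, -0.01771459,  0.02240229]), 'grip_width': 0.08538520802648691}
scene {'vertical_fov': 48.946252605216216, 'cx': 309.74859907778307, 'cy': 202.39954651041361, 'R': array([[-0.64336587,  0.76548205,  0.01084425],
       [ 0.66135862,  0.56287626, -0.49575709],
       [-0.38559712, -0.31178125, -0.86839352]]), 't': array([ 0.35638004, -0.30293459,  1.42117207])}
top {'vertical_fov': 57.7140422157325, 'cx': 313.3357087049417, 'cy': 196.58087446428522, 'R': array([[-0.02374737, -0.99912422, -0.03445089],
       [-0.98980044,  0.02833979, -0.13961354],
       [ 0.1404676 ,  0.03078405, -0.98960659]]), 't': array([0.02981586, 0.54932295, 0.93591611])}
{'vertical_fov': 71.26970933431026, 'cx': 317.01544091905, 'cy': 202.983672804937, 'T_tool_cam': array([[-1.16595185e-03, -9.53870480e-01, -3.00216168e-01,
         7.62499085e-02],
       [ 9.99999298e-01, -1.04897100e-03, -5.50831644e-04,
         2.50775200e-04],
       [ 2.10503992e-04, -3.00216599e-01,  9.53871034e-01,
        -7.02030312e-02],
       [ 0.00000000e+00,  0.00000000e+00,  0.00000000e+00,
         1.00000000e+00]])}
```

View pics/scene0.png

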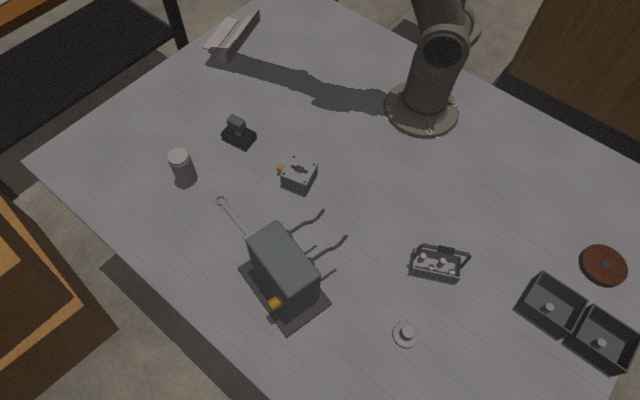

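View pics/top0.png

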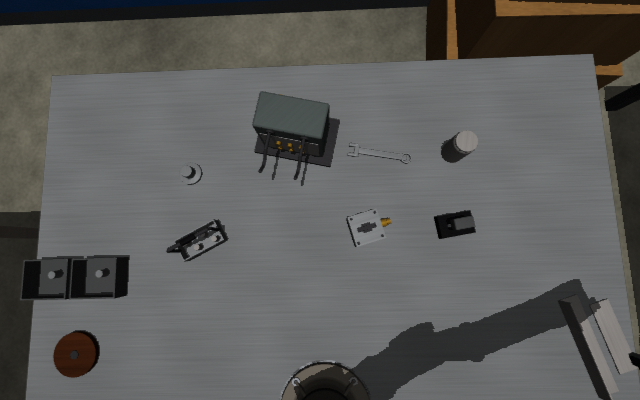

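The scene view shows the basket at (438,262), station (285,270), valve (298,172), key in its rest (238,132), can (180,163), wrench (235,215) and flange (405,333). All of them are also visible in the top view.

```bash
cat > h.py <<'E'
from bench import r
import numpy as np, cv2
from scipy.spatial.transform import Rotation as Ro
def cam(c,obs=None):
    k=r.get_calibration(c); f=200/np.tan(np.radians(k["vertical_fov"])/2)
    if c=="wrist":
        o=obs or r.get_obs(); T=np.eye(4); T[:3,:3]=Ro.from_rotvec(o["orientation"]).as_matrix(); T[:3,3]=o["tcp_pos"]
        M=np.linalg.inv(T@k["T_tool_cam"]); R,t=M[:3,:3],M[:3,3]
    else: R,t=np.array(k["R"]),np.array(k["t"])
    return f,k["cx"],k["cy"],R,t
def world(d,C):
    f,cx,cy,R,t=C; v,u=np.mgrid[:400,:640]
    P=np.stack([(u-cx)/f*d,(v-cy)/f*d,d],-1)
    W=(P-t)@R; W[d<=0]=np.nan
    return W
def proj(X,C):
    f,cx,cy,R,t=C; p=np.atleast_2d(X)@R.T+t
    return np.c_[p[:,0]/p[:,2]*f+cx,p[:,1]/p[:,2]*f+cy]
def grab(c,name=None):
    o=r.get_obs(); C=cam(c,o); im,d=r.grab_frame(c)
    if name: cv2.imwrite(f"pics/{name}.png",im[:,:,::-1]); np.savez(f"pics/{name}.npz",im=im,d=d,C=np.array(C,dtype=object))
    return im,d,C
E
python3 - <<'E'
from h import *
for c in ["top","scene"]:
    im,d,C=grab(c,c+"1"); W=world(d,C)
    for n in ["basket","station","key","key_rest","valve","wrench","can","flange"]:
        for m in r.masks_of(n,c)[:2]:
            p=m["pixels"]; np.save(f"pics/{c}_{n}.npy",p) if m["p"]>.5 else 0
            w=W[p]; w=w[~np.isnan(w[:,0])]
            if len(w)<5: print(c,n,m["p"],"few");continue
            hi=w[w[:,2]>np.percentile(w[:,2],90)-.012]
            rc=cv2.minAreaRect((hi[:,:2]*1000).astype(np.float32))
            print(c,n,round(m["p"],2),np.round(m["at"]),p.sum(),"z",np.percentile(w[:,2],[2,50,98]).round(3),"med",np.median(hi,0).round(3),"rect",np.round(rc[0]),np.round(rc[1]),round(rc[2],1))
E
```

```text
top basket 0.95 [200. 242.] 1371 z [-0.001  0.027  0.127] med [0.442 0.321 0.124] rect [443. 323.] [ 14. 123.] 26.6
top station 0.6 [295. 129.] 5048 z [0.009 0.186 0.192] med [0.721 0.059 0.189] rect [675.  72.] [170. 194.] 76.9
top key 0.68 [460. 222.] 252 z [0.017 0.088 0.092] med [ 0.468 -0.357  0.088] rect [ 468. -359.] [27. 49.] 10.6
top key_rest 0.94 [451. 227.] 594 z [0.    0.029 0.034] med [ 0.46  -0.343  0.03 ] rect [ 467. -360.] [60. 91.] 10.0
top valve 0.56 [367. 227.] 1073 z [0.012 0.059 0.063] med [ 0.463 -0.121  0.06 ] rect [ 464. -120.] [80. 80.] 15.8
top valve 0.33 [190. 174.] 405 z [0.003 0.012 0.042] med [0.631 0.363 0.039] rect [632. 363.] [33. 29.] 41.1
top wrench 0.87 [377. 154.] 442 z [-0.001  0.007  0.011] med [ 0.671 -0.171  0.007] rect [ 670. -172.] [177.  37.] 77.7
top wrench 0.65 [199. 240.] 1347 z [-0.001  0.028  0.127] med [0.442 0.321 0.124] rect [443. 323.] [ 14. 123.] 26.6
top can 0.57 [459. 147.] 783 z [0.006 0.107 0.117] med [ 0.668 -0.37   0.115] rect [ 669. -371.] [54. 54.] 41.2
top flange 0.79 [192. 175.] 419 z [-0.     0.012  0.042] med [0.631 0.
[... 632 characters left out ...]
ne key_rest 0.17 [300. 170.] 55 z [0.039 0.047 0.057] med [ 0.459 -0.123  0.048] rect [ 460. -121.] [23. 31.] 42.7
scene valve 0.58 [297. 173.] 1064 z [0.006 0.056 0.063] med [ 0.465 -0.116  0.058] rect [ 462. -119.] [85. 80.] 15.4
scene wrench 0.85 [236. 219.] 321 z [-0.001  0.006  0.01 ] med [ 0.671 -0.168  0.006] rect [ 669. -178.] [155.  27.] 78.7
scene wrench 0.17 [239. 136.] 516 z [-0.001  0.027  0.033] med [ 0.478 -0.343  0.028] rect [ 466. -357.] [65. 91.] 7.7
scene can 0.9 [181. 164.] 812 z [0.003 0.09  0.116] med [ 0.671 -0.367  0.113] rect [ 668. -370.] [56. 57.] 17.5
scene flange 0.61 [404. 338.] 605 z [-0.001  0.011  0.042] med [0.634 0.365 0.039] rect [632. 365.] [30. 30.] 33.4
```

```bash
python3 - <<'E'
from h import *
def ang(v): return np.degrees(np.arctan2(v[1],v[0]))
def pca(p):
    m=p.mean(0); u,s,vt=np.linalg.svd(p-m,full_matrices=False); return m,vt[0]
for c in ["top","scene"]:
    z=np.load(f"pics/{c}1.npz",allow_pickle=True); d=z["d"];C=tuple(z["C"]);W=world(d,C)
    def pts(n): 
        w=W[np.load(f"pics/{c}_{n}.npy")]; return w[~np.isnan(w[:,0])]
    b=pts("basket"); b=b[b[:,2]>.112]; m,v=pca(b[:,:2]); rc=cv2.minAreaRect((b[:,:2]*1000).astype(np.float32)); print(c,"bar",rc,ang(v))
    # extent along
    e=(b[:,:2]-m)@v; print(m,e.min(),e.max(),m+v*(e.min()+e.max())/2)
    s=pts("station"); 
    t=s[(s[:,2]>.183)&(s[:,0]>.665)]; rc=cv2.minAreaRect((t[:,:2]*1000).astype(np.float32)); print("st",rc, cv2.boxPoints(rc).round())
    q=s[(s[:,2]>.13)&(s[:,0]<.665)]; print("prong pts",len(q)); 
    np.save(f"pics/{c}_prong.npy",q)
    for z0 in np.arange(.13,.2,.01):
        k=q[(q[:,2]>=z0)&(q[:,2]<z0+.01)]; 
        if len(k): print(round(z0,2),len(k),k.min(0).round(3),k.max(0).round(3))
im=np.load("pics/top1.npz",allow_pickle=True)["im"][:,:,::-1]
a=cv2.resize(im[80:190,240:340],None,fx=4,fy=4,interpolation=cv2.INTER_CUBIC)
b=cv2.resize(im[195:255,335:405],None,fx=5,fy=5,interpolation=cv2.INTER_CUBIC)
o=np.zeros((440,760,3),np.uint8); o[:440,:400]=a; o[:300,400:750]=b; cv2.imwrite("pics/z1.png",o)
E
```

```text
top bar ((442.5911865234375, 323.0125427246094), (14.096434593200684, 123.00133514404297), 26.644678115844727) 117.24862913480975
[0.44252708 0.3209874 ] -0.05973175903855483 0.06330396806410363 [0.44170931 0.3225753 ]
st ((713.8612060546875, 62.79792404174805), (170.10784912109375, 114.85343170166016), 77.87358856201172) [[640.  -8.]
 [752. -32.]
 [788. 134.]
 [676. 158.]]
prong pts 247
0.14 3 [ 0.665 -0.01   0.142] [ 0.665 -0.005  0.15 ]
0.15 3 [ 0.608 -0.007  0.153] [0.665 0.049 0.159]
0.16 76 [ 0.587 -0.01   0.16 ] [0.664 0.133 0.17 ]
0.17 89 [ 0.577 -0.008  0.17 ] [0.665 0.134 0.18 ]
0.18 76 [ 0.572 -0.008  0.18 ] [0.665 0.136 0.184]
scene bar ((443.761474609375, 324.1551513671875), (12.936884880065918, 118.86774444580078), 26.872596740722656) 117.00700777127926
[0.44387026 0.32542057] -0.060506285840139035 0.058351815316412176 [0.44435943 0.3244608 ]
st ((0.0, 0.0), (0.0, 0.0), 0.0) [[0. 0.]
 [0. 0.]
 [0. 0.]
 [0. 0.]]
prong pts 0
```

View pics/z1.png

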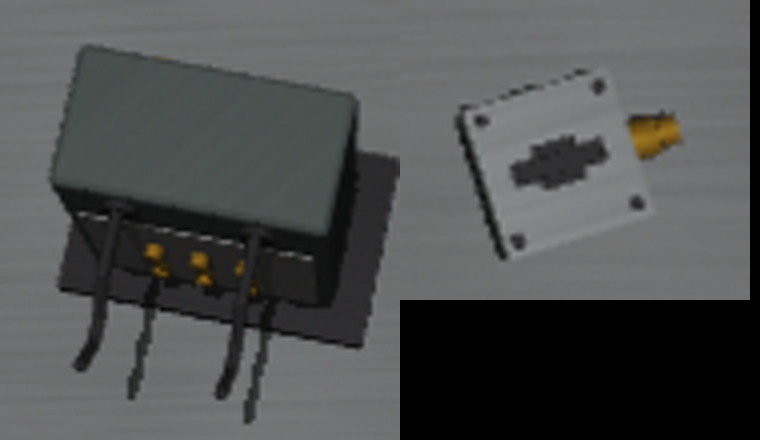

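```bash
python3 - <<'E'
from h import *
for c in ["top","scene"]:
    z=np.load(f"pics/{c}1.npz",allow_pickle=True); d=z["d"];C=tuple(z["C"]);W=world(d,C).reshape(-1,3); W=W[~np.isnan(W[:,0])]
    t=W[(W[:,2]>.185)&(W[:,2]<.196)&(W[:,0]>.6)&(W[:,0]<.85)&(abs(W[:,1]-.06)<.15)]
    rc=cv2.minAreaRect((t[:,:2]*1000).astype(np.float32)); print(c,len(t),rc)
    p=W[(W[:,2]>.14)&(W[:,2]<.186)&(W[:,0]>.54)&(W[:,0]<.70)&(abs(W[:,1]-.06)<.15)]
    a=np.radians(-12.3); X=np.array([np.cos(a),np.sin(a)]);Y=np.array([-X[1],X[0]])
    cen=np.array(rc[0])/1000
    lo=np.c_[(p[:,:2]-cen)@X+.12,(p[:,:2]-cen)@Y,p[:,2]]
    lo=lo[(lo[:,0]<.06)&(lo[:,0]>-.045)]
    for s in (-1,1):
        q=lo[lo[:,1]*s>0]; print(s,"y med",np.median(q[:,1]).round(4),"xmin",q[:,0].min().round(4))
        for x0 in np.arange(-.036,.05,.008):
            k=q[(q[:,0]>=x0)&(q[:,0]<x0+.008)]
            if len(k): print("  x",round(x0+.004,3),"y",np.median(k[:,1]).round(4),"zmax",np.percentile(k[:,2],90).round(4))
    print("origin",cen-.12*X)
E
```

```text
top 2550 ((725.8251953125, 60.31285858154297), (169.44595336914062, 90.105224609375), 77.01622009277344)
-1 y med -0.0409 xmin -0.0291
  x -0.032 y -0.0406 zmax 0.1828
  x -0.024 y -0.0402 zmax 0.184
  x -0.016 y -0.0403 zmax 0.1771
  x -0.008 y -0.0411 zmax 0.169
  x 0.0 y -0.0404 zmax 0.1639
  x 0.008 y -0.0412 zmax 0.1658
  x 0.016 y -0.0405 zmax 0.174
  x 0.024 y -0.0412 zmax 0.1806
  x 0.032 y -0.0406 zmax 0.1831
  x 0.04 y -0.0414 zmax 0.1826
  x 0.048 y -0.0418 zmax 0.1819
1 y med 0.0427 xmin -0.0279
  x -0.024 y 0.0435 zmax 0.1831
  x -0.016 y 0.0428 zmax 0.1782
  x -0.008 y 0.0429 zmax 0.1698
  x 0.0 y 0.0425 zmax 0.1639
  x 0.008 y 0.0437 zmax 0.1661
  x 0.016 y 0.0419 zmax 0.1725
  x 0.024 y 0.0426 zmax 0.1788
  x 0.032 y 0.0424 zmax 0.1823
  x 0.04 y 0.0435 zmax 0.183
  x 0.048 y 0.0423 zmax 0.1827
origin [0.60857973 0.0858765 ]
scene 2849 ((725.8618774414062, 61.73215103149414), (169.14599609375, 89.49832153320312), 76.5777816772461)
-1 y med -0.0395 xmin -0.0309
  x -0.032 y -0.0372 zmax 0.1819
  x -0.024 y -0.0385 zmax 0.1829
  x -0.016 y -0.0396 zmax 0.176
  x -0.008 y -0.0392 zmax 0.1665
  x 0.0 y -0.0395 zmax 0.1655
  x 0.008 y -0.0391 zmax 0.1656
  x 0.016 y -0.0394 zmax 0.1749
  x 0.024 y -0.0387 zmax 0.179
  x 0.032 y -0.0399 zmax 0.1831
  x 0.04 y -0.0405 zmax 0.1823
  x 0.048 y -0.0397 zmax 0.1821
1 y med 0.0443 xmin -0.0288
  x -0.032 y 0.0457 zmax 0.1797
  x -0.024 y 0.0452 zmax 0.1822
  x -0.016 y 0.0441 zmax 0.1768
  x -0.008 y 0.0441 zmax 0.1681
  x 0.0 y 0.0443 zmax 0.1652
  x 0.008 y 0.0445 zmax 0.1657
  x 0.016 y 0.0448 zmax 0.1721
  x 0.024 y 0.044 zmax 0.1779
  x 0.032 y 0.0448 zmax 0.183
  x 0.04 y 0.0437 zmax 0.1813
  x 0.048 y 0.0434 zmax 0.1825
origin [0.60861641 0.0872958 ]
```

```bash

python3 -m handwheel '[[[0.025,0.028,0,0,0,0.0724,0.0854],[0.025,0.028,0,0,0,0.0724,0.0854],[0.025,0.028,0,0,0,0.0724,0.0854],[0.025,0.028,0,0,0,0.0724,0.0854],[0.025,0.028,0,0,0,0.0724,0.0854],[0.025,0.028,0,0,0,0.0724,0.0854],[0.025,0.028,0,0,0,0.0724,0.0854],[0.025,0.028,0,0,0,0.0724,0.0854],[0.025,0.028,0,0,0,0.0724,0.0854],[0.025,0.028,0,0,0,0.0724,0.0854]]]'
python3 -m handwheel '[[[0.025,0.028,0,0,0,0.0724,0.0854],[0.025,0.028,0,0,0,0.0724,0.0854],[0.025,0.028,0,0,0,0.0724,0.0854],[0.025,0.028,0,0,0,0.0724,0.0854],[-0.0067,0.0358,0,0,0,0.0724,0.0854],[-0.0067,0.0358,0,0,0,0.0724,0.0854],[-0.0067,0.0358,0,0,0,0.0724,0.0854],[-0.0067,0.0358,0,0,0,0.0724,0.0854],[-0.0067,0.0358,0,0,0,0.0724,0.0854],[-0.0067,0.0358,0,0,0,0.0724,0.0854]]]'
```

```text
clock: 1.83
tcp_pos: [0.4529, -0.3627, 0.3042]
orientation: [2.733, 1.549, 0.0]
contact_force: [0.1, 0.0, 0.3]
grip_width: 0.0858
clock: 2.67
tcp_pos: [0.5112, -0.0358, 0.3042]
orientation: [2.007, 2.416, 0.0]
contact_force: [1.1, -0.7, 0.3]
grip_width: 0.0853
```

```bash

python3 -m handwheel '[[[-0.007,0.036,0,0,0,0.0285,0.0854],[-0.007,0.036,0,0,0,0.0285,0.0854],[-0.007,0.036,0,0,0,0.0285,0.0854],[-0.007,0.036,0,0,0,0.0285,0.0854],[-0.007,0.036,0,0,0,0.0285,0.0854],[-0.007,0.036,0,0,0,0.0285,0.0854],[-0.007,0.036,0,0,0,0.0285,0.0854],[-0.007,0.036,0,0,0,0.0285,0.0854],[-0.007,0.036,0,0,0,0.0285,0.0854],[-0.005,0.036,0,0,0,0.0285,0.0854]]]'
python3 -m handwheel '[[[0,0,0,0,0,0,0.0854],[0,0,0,0,0,0,0.0854]]]'
python3 - <<'E'
from h import *
im,d,C=grab("wrist","w1"); o=r.get_obs(); print(o["tcp_pos"],o["orientation"])
W=world(d,C); w=W[~np.isnan(W[...,0])]
b=w[(w[:,2]>.112)&(w[:,2]<.14)&(np.hypot(w[:,0]-.443,w[:,1]-.3235)<.09)]
print(len(b)); rc=cv2.minAreaRect((b[:,:2]*1000).astype(np.float32)); print(rc,np.percentile(b[:,2],[5,50,95]))
E
```

```text
clock: 3.5
tcp_pos: [0.443, 0.3243, 0.3042]
orientation: [1.647, 2.675, 0.0]
contact_force: [0.2, -0.6, 0.5]
grip_width: 0.0857
clock: 3.67
tcp_pos: [0.4426, 0.3251, 0.3041]
orientation: [-1.642, -2.677, -0.002]
contact_force: [-0.2, -0.2, -1.1]
grip_width: 0.0855
[0.44347465 0.32313    0.3037628 ] [-1.64660736e+00 -2.67531769e+00  4.65566541e-04]
1425
((441.1788330078125, 324.469970703125), (13.324267387390137, 122.92355346679688), 27.082685470581055) [0.12046444 0.12501282 0.12754767]
```

View pics/w1.png

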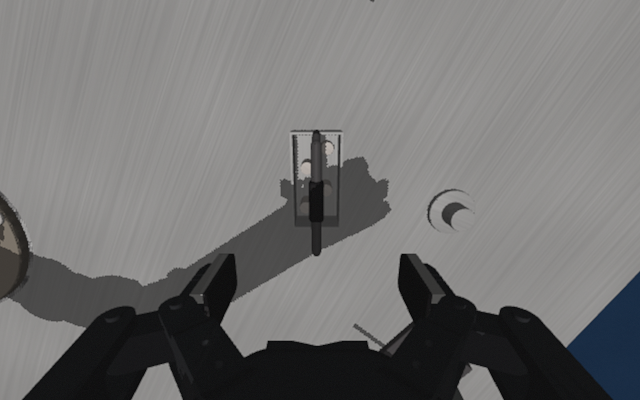

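The wrist view shows the bar at (316,200), centred between the fingers, and the black grip around (316,202). I'll descend and grasp it.

```bash

python3 -m handwheel '[[[-0.0002,0.0001,-0.02,0,0,0,0.0854],[-0.0002,0.0001,-0.02,0,0,0,0.0854],[-0.0002,0.0001,-0.02,0,0,0,0.07],[-0.0002,0.0001,-0.02,0,0,0,0.06],[0,0,-0.02,0,0,0,0.05],[0,0,-0.015,0,0,0,0.05],[0,0,-0.01,0,0,0,0.05],[0,0,-0.005,0,0,0,0.05],[0,0,0,0,0,0,0.04]]]' 50
python3 -m handwheel '[[[0,0,0,0,0,0,0.005],[0,0,0,0,0,0,0.0],[0,0,0,0,0,0,0.0],[0,0,0,0,0,0,0.0],[0,0,0,0,0,0,0.0],[0,0,0,0,0,0,0.0]]]' 50
python3 - <<'E'
from h import *
im,d,C=grab("wrist","w2")
E
```

```text
clock: 4.47
tcp_pos: [0.4432, 0.3219, 0.1732]
orientation: [-1.65, -2.673, 0.002]
contact_force: [-0.7, 0.2, 0.7]
grip_width: 0.0405
clock: 4.97
tcp_pos: [0.4432, 0.3234, 0.1749]
orientation: [1.648, 2.674, 0.001]
contact_force: [-1.4, -1.4, 5.9]
grip_width: 0.013
```

View pics/w2.png

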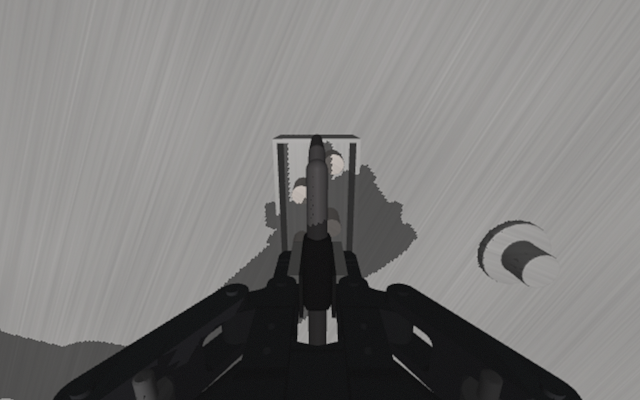

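```bash

python3 -m handwheel '[[[0,0,0.01,0,0,0,0],[0,0,0.016,0,0,0,0],[0,0,0.02,0,0,0,0],[0,0,0.02,0,0,0,0],[0,0,0.014,0,0,0,0],[0,0,0.006,0,0,0,0]]]' 60
python3 -m handwheel '[[[0.003,-0.0105,0,0,0,-0.035,0],[0.0059,-0.021,0,0,0,-0.07,0],[0.0059,-0.021,0,0,0,-0.07,0],[0.0059,-0.021,0,0,0,-0.07,0],[0.0059,-0.021,0,0,0,-0.07,0],[0.0059,-0.021,0,0,0,-0.07,0],[0.0059,-0.021,0,0,0,-0.07,0],[0.0059,-0.021,0,0,0,-0.07,0],[0.0059,-0.021,0,0,0,-0.07,0],[0.0059,-0.021,0,0,0,-0.07,0]]]'
python3 -m handwheel '[[[0.003,-0.0105,0,0,0,-0.033,0],[0,0,0,0,0,0,0],[0,0,0,0,0,0,0]]]'
python3 - <<'E'
from h import *
im,d,C=grab("wrist","w3"); o=r.get_obs(); print(o["tcp_pos"],o["orientation"],o["contact_force"])
im,d,C=grab("top","t3"); W=world(d,C)
m=r.masks_of("basket","top")[0]; print(m["p"],m["at"])
w=W[m["pixels"]]; w=w[~np.isnan(w[:,0])]; b=w[(w[:,2]>.196)&(w[:,2]<.205)]
print(np.percentile(w[:,2],[1,50,99])); print(cv2.minAreaRect((b[:,:2]*1000).astype(np.float32)))
im,d,C=grab("scene","s3")
E
```

```text
clock: 5.52
tcp_pos: [0.4433, 0.3237, 0.2622]
orientation: [1.648, 2.673, 0.004]
contact_force: [-0.0, -0.3, -4.6]
grip_width: 0.0126
clock: 6.35
tcp_pos: [0.4985, 0.1212, 0.2587]
orientation: [-2.437, -1.982, 0.004]
contact_force: [-1.0, -1.2, -4.6]
grip_width: 0.0129
clock: 6.6
tcp_pos: [0.5019, 0.1127, 0.2595]
orientation: [-2.464, -1.948, 0.001]
contact_force: [0.2, 0.6, -4.6]
grip_width: 0.013
[0.50169089 0.11384681 0.25969439] [-2.46173631e+00 -1.95030792e+00 -1.44645504e-04] [ 0.6488213   0.32636842 -3.93396335]
0.9 [290.2, 212.5]
[0.08459907 0.09531349 0.209711  ]
((491.7900390625, 59.44347381591797), (12.812495231628418, 6.160151958465576), 29.057796478271484)
```

View pics/w3.png

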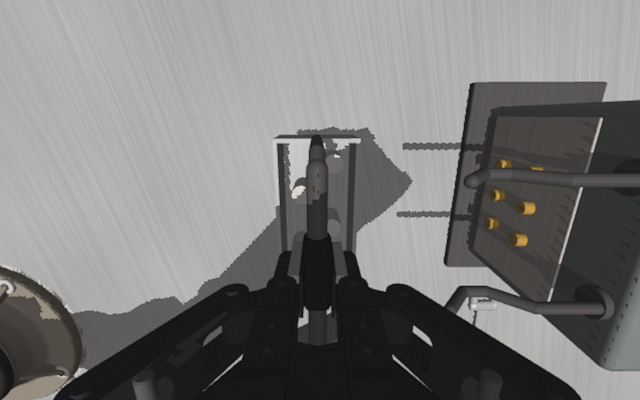

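View pics/s3.png

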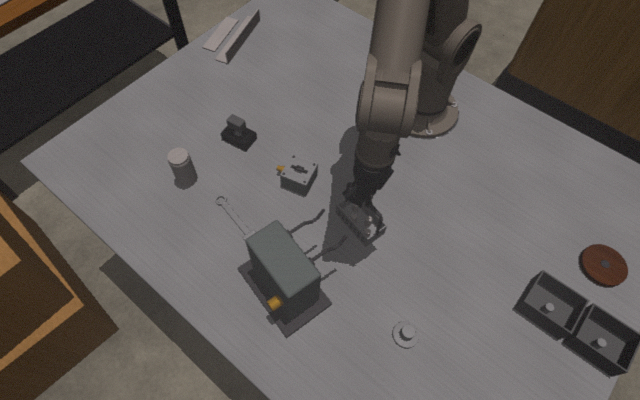

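```bash
python3 - <<'E'
from h import *
z=np.load("pics/w3.npz",allow_pickle=True); d=z["d"];C=tuple(z["C"]);Wf=world(d,C)
a=np.radians(-13.1); X=np.array([np.cos(a),np.sin(a)]);Y=np.array([-X[1],X[0]]); S=np.array([.609,.088])
L=np.dstack([(Wf[...,:2]-S)@X,(Wf[...,:2]-S)@Y,Wf[...,2]])
w=L[~np.isnan(L[...,0])]
for s in (-1,1):
    q=w[(w[:,2]>.145)&(w[:,2]<.19)&(w[:,0]>-.045)&(w[:,0]<.05)&(abs(w[:,1]-s*.042)<.02)]
    print(s,len(q),"xmin",q[:,0].min() if len(q) else 0)
    for x0 in np.arange(-.036,.05,.008):
        k=q[(q[:,0]>=x0)&(q[:,0]<x0+.008)]
        if len(k): print("  x",round(x0+.004,3),"y",k[:,1].min().round(4),k[:,1].max().round(4),"zmax",np.percentile(k[:,2],95).round(4))
b=w[(w[:,2]>.198)&(w[:,2]<.22)&(w[:,0]>-.14)&(w[:,0]<-.08)]
print("bar",len(b),b.min(0),b.max(0)); 
for y0 in np.arange(-.07,.07,.01):
    k=b[(b[:,1]>=y0)&(b[:,1]<y0+.01)]
    if len(k): print(round(y0,3),len(k),k[:,0].min().round(4),k[:,0].max().round(4),np.percentile(k[:,2],95).round(4))
o=r.get_obs(); print("tcp loc",(o["tcp_pos"][:2]-S)@X,(o["tcp_pos"][:2]-S)@Y)
E
```

```text
-1 1668 xmin -0.029284310556428484
  x -0.032 y -0.0404 -0.0385 zmax 0.1818
  x -0.024 y -0.0431 -0.0376 zmax 0.1834
  x -0.016 y -0.0427 -0.0377 zmax 0.1773
  x -0.008 y -0.0448 -0.0376 zmax 0.1682
  x 0.0 y -0.0456 -0.038 zmax 0.1646
  x 0.008 y -0.0462 -0.0377 zmax 0.1676
  x 0.016 y -0.0466 -0.0377 zmax 0.1744
  x 0.024 y -0.0459 -0.0376 zmax 0.1808
  x 0.032 y -0.0463 -0.0378 zmax 0.1826
  x 0.04 y -0.045 -0.0379 zmax 0.1825
  x 0.048 y -0.0449 -0.038 zmax 0.1825
1 2055 xmin -0.030320962808814897
  x -0.032 y 0.0388 0.0447 zmax 0.1831
  x -0.024 y 0.0379 0.0456 zmax 0.1842
  x -0.016 y 0.0393 0.0458 zmax 0.1785
  x -0.008 y 0.0383 0.0457 zmax 0.1696
  x 0.0 y 0.038 0.0456 zmax 0.1646
  x 0.008 y 0.0376 0.0455 zmax 0.1679
  x 0.016 y 0.0375 0.0457 zmax 0.174
  x 0.024 y 0.0373 0.0456 zmax 0.181
  x 0.032 y 0.0375 0.0455 zmax 0.1828
  x 0.04 y 0.038 0.0453 zmax 0.1827
  x 0.048 y 0.0379 0.0454 zmax 0.1826
bar 5612 [-0.13027839 -0.04376756  0.19800355] [-0.08997962  0.06296969  0.21999122]
-0.05 47 -0.115 -0.1056 0.2096
-0.04 275 -0.115 -0.1056 0.2102
-0.03 275 -0.1148 -0.1057 0.2104
-0.02 344 -0.1166 -0.1037 0.2126
-0.01 486 -0.1166 -0.1036 0.2157
0.0 1064 -0.1303 -0.09 0.2165
0.01 1166 -0.1231 -0.097 0.2182
0.02 483 -0.1162 -0.1039 0.2107
0.03 431 -0.1149 -0.1055 0.2104
0.04 459 -0.1148 -0.105 0.2104
0.05 487 -0.115 -0.1051 0.2102
0.06 95 -0.1137 -0.1063 0.202
tcp loc -0.11055101177620569 0.0015328329466624917
```

```bash

python3 -m handwheel '[[[0.0107,-0.0027,0,0,0,0,0],[0.0107,-0.0027,0,0,0,0,0],[0.0107,-0.0027,0,0,0,0,0],[0.0107,-0.0027,0,0,0,0,0],[0.0107,-0.0027,0,0,0,0,0],[0.0107,-0.0027,0,0,0,0,0],[0.0107,-0.0027,0,0,0,0,0],[0.0107,-0.0027,0,0,0,0,0],[0.0107,-0.0027,0,0,0,0,0],[0.0107,-0.0027,0,0,0,0,0]]]'
python3 -m handwheel '[[[0,0,-0.005,0,0,0,0],[0,0,-0.008,0,0,0,0],[0,0,-0.008,0,0,0,0],[0,0,-0.006,0,0,0,0],[0,0,-0.004,0,0,0,0],[0,0,-0.003,0,0,0,0],[0,0,-0.001,0,0,0,0],[0,0,-0.001,0,0,0,0],[0,0,0,0,0,0,0]]]'
python3 - <<'E'
from h import *
im,d,C=grab("wrist","w4"); o=r.get_obs(); print(o["tcp_pos"],o["contact_force"])
S=np.array([.609,.088]);a=np.radians(-13.1); X=np.array([np.cos(a),np.sin(a)]);Y=np.array([-X[1],X[0]]);print((o["tcp_pos"][:2]-S)@X,(o["tcp_pos"][:2]-S)@Y)
im,d,C=grab("scene","s4")
E
```

```text
clock: 7.63
tcp_pos: [0.6101, 0.0858, 0.2598]
orientation: [-2.464, -1.949, 0.0]
contact_force: [-0.3, 0.6, -3.2]
grip_width: 0.013
clock: 8.38
tcp_pos: [0.609, 0.0862, 0.224]
orientation: [2.463, 1.949, 0.0]
contact_force: [-0.1, 0.3, -3.7]
grip_width: 0.0126
[0.60915648 0.08614743 0.2241849 ] [-0.40970976 -0.46031049 -3.57585834]
0.0005722918494609645 -0.0017688912790133145
```

View pics/w4.png

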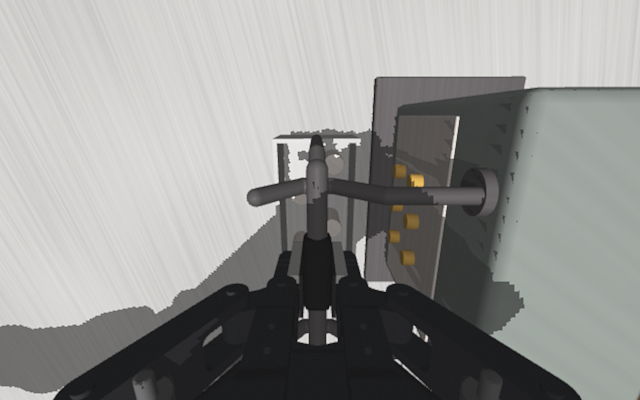

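The wrist view shows the bar lying over the prong's dip at (316,185). The arm still carries the weight, so I'll lower until the load transfers.

```bash

python3 -m handwheel '[[[0,0,-0.001,0,0,0,0],[0,0,-0.0005,0,0,0,0],[0,0,0,0,0,0,0]]]'
python3 -m handwheel '[[[0,0,-0.001,0,0,0,0],[0,0,0,0,0,0,0]]]'
```

```text
clock: 8.73
tcp_pos: [0.6094, 0.0862, 0.2234]
orientation: [2.463, 1.949, 0.001]
contact_force: [-2.6, -0.9, 4.0]
grip_width: 0.0129
clock: 8.9
tcp_pos: [0.6094, 0.0862, 0.2232]
orientation: [2.463, 1.949, 0.002]
contact_force: [-5.3, -2.2, 11.2]
grip_width: 0.013
```

```bash

python3 -m handwheel '[[[0,0,0.001,0,0,0,0],[0,0,0,0,0,0,0.014],[0,0,0,0,0,0,0.018],[0,0,0,0,0,0,0.024],[0,0,0,0,0,0,0.03],[0,0,0,0,0,0,0.036],[0,0,0,0,0,0,0.04],[0,0,0,0,0,0,0.04]]]'
python3 - <<'E'
from h import *
im,d,C=grab("wrist","w5")
E
```

```text
clock: 9.57
tcp_pos: [0.609, 0.0861, 0.2223]
orientation: [-2.464, -1.949, -0.0]
contact_force: [0.6, -0.1, 0.2]
grip_width: 0.0402
```

View pics/w5.png

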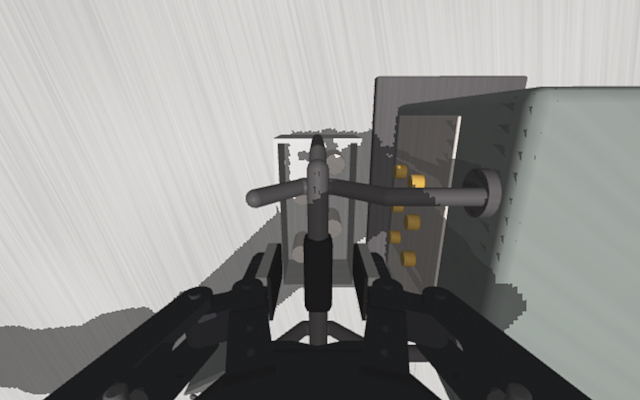

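```bash

python3 -m handwheel '[[[0,0,0.006,0,0,0,0.04],[0,0,0.012,0,0,0,0.04],[0,0,0.02,0,0,0,0.04],[0,0,0.025,0,0,0,0.04],[0,0,0.025,0,0,0,0.04],[0,0,0.012,0,0,0,0.04],[0,0,0,0,0,0,0.05]]]'
python3 -m handwheel '[[[-0.0054,-0.0171,0,0,0,0.031,0.06],[-0.0109,-0.0342,0,0,0,0.031,0.07],[-0.0109,-0.0342,0,0,0,0.031,0.0854],[-0.0109,-0.0342,0,0,0,0.031,0.0854],[-0.0109,-0.0342,0,0,0,0.031,0.0854],[-0.0109,-0.0342,0,0,0,0.031,0.0854],[-0.0109,-0.0342,0,0,0,0.031,0.0854],[-0.0109,-0.0342,0,0,0,0.031,0.0854],[-0.0109,-0.0342,0,0,0,0.031,0.0854],[-0.0109,-0.0342,0,0,0,0.031,0.0854]]]'
python3 -m handwheel '[[[-0.0109,-0.0342,-0.01,0,0,0.031,0.0854],[-0.0109,-0.0342,-0.02,0,0,0.031,0.0854],[-0.0109,-0.0342,-0.02,0,0,0.031,0.0854],[-0.0054,-0.0171,-0.01,0,0,0,0.0854],[0,0,0,0,0,0,0.0854],[0,0,0,0,0,0,0.0854]]]'
python3 - <<'E'
from h import *
im,d,C=grab("wrist","w6"); o=r.get_obs(); print(o["tcp_pos"],o["orientation"])
W=world(d,C); w=W[~np.isnan(W[...,0])]
near=np.hypot(w[:,0]-.4675,w[:,1]+.359)<.08
b=w[near&(w[:,2]>.08)&(w[:,2]<.10)]; print("grip",len(b),cv2.minAreaRect((b[:,:2]*1000).astype(np.float32)),np.median(b[:,2]))
b=w[near&(w[:,2]>.024)&(w[:,2]<.036)]; print("rest",len(b),cv2.minAreaRect((b[:,:2]*1000).astype(np.float32)))
im,d,C=grab("scene","s6");im,d,C=grab("top","t6")
E
```

```text
clock: 10.2
tcp_pos: [0.6105, 0.0868, 0.3266]
orientation: [2.461, 1.947, 0.009]
contact_force: [1.1, -0.2, 0.0]
grip_width: 0.0498
clock: 11.03
tcp_pos: [0.5041, -0.2403, 0.3214]
orientation: [-2.13, -2.307, 0.001]
contact_force: [0.4, 0.2, -0.4]
grip_width: 0.0856
clock: 11.53
tcp_pos: [0.466, -0.3591, 0.2606]
orientation: [-2.025, -2.398, 0.0]
contact_force: [0.1, 1.1, 0.2]
grip_width: 0.0853
[ 0.46737182 -0.35775266  0.26164671] [-2.02257247e+00 -2.40180206e+00 -1.07373778e-03]
grip 1674 ((466.8731384277344, -359.19891357421875), (29.392881393432617, 48.883907318115234), 8.707944869995117) 0.08873880190725818
rest 2479 ((466.7814636230469, -360.0191650390625), (60.112457275390625, 90.21477508544922), 9.139768600463867)
```

View pics/w6.png

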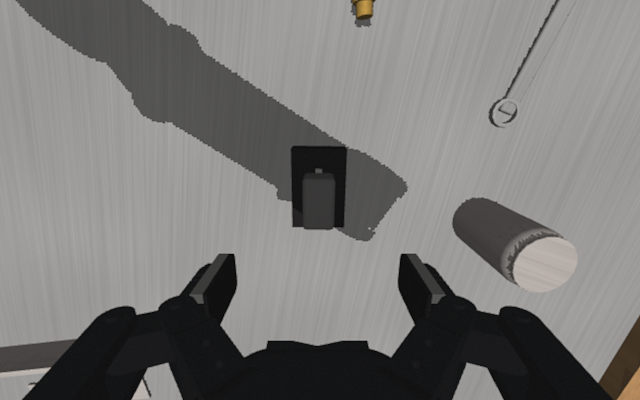

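View pics/s6.png

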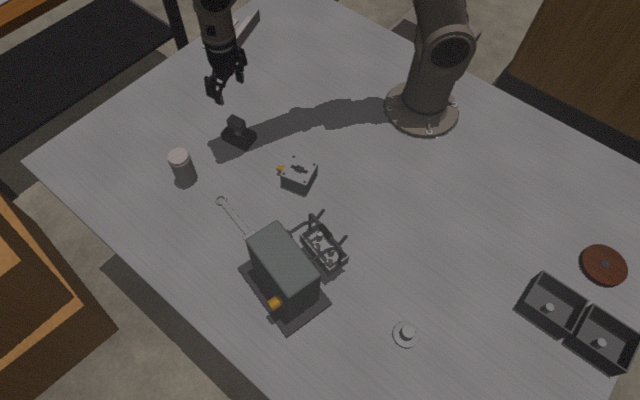

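The scene view shows the basket hanging on both prongs at (322,240). The wrist view shows the key at (318,200), centred between the fingers. Next is the key.

```bash

python3 -m handwheel '[[[0,-0.0004,-0.02,0,0,-0.006,0.0854],[0,-0.0004,-0.025,0,0,-0.006,0.0854],[0,0,-0.025,0,0,0,0.08],[0,0,-0.025,0,0,0,0.07],[0,0,-0.02,0,0,0,0.06],[0,0,-0.012,0,0,0,0.055],[0,0,-0.007,0,0,0,0.05],[0,0,0,0,0,0,0.045]]]' 30
python3 -m handwheel '[[[0,0,0,0,0,0,0.036],[0,0,0,0,0,0,0.03],[0,0,0,0,0,0,0.025],[0,0,0,0,0,0,0.0],[0,0,0,0,0,0,0.0],[0,0,0,0,0,0,0]]]' 30
python3 -m handwheel '[[[0,0,0,0,0,0,0],[0,0,0,0,0,0,0],[0,0,0,0,0,0,0]]]' 90
```

```text
clock: 12.35
tcp_pos: [0.4677, -0.3583, 0.1277]
orientation: [-2.035, -2.391, -0.0]
contact_force: [-1.1, -0.2, 1.2]
grip_width: 0.045
clock: 12.85
tcp_pos: [0.4681, -0.3596, 0.1298]
orientation: [2.037, 2.389, 0.0]
contact_force: [-1.7, 1.4, 6.2]
grip_width: 0.0295
clock: 13.1
tcp_pos: [0.4682, -0.3596, 0.13]
orientation: [2.037, 2.389, 0.0]
contact_force: [-0.9, 1.5, 7.8]
grip_width: 0.0292
```

```bash

python3 -m handwheel '[[[0,0,0.006,0,0,0,0],[0,0,0.012,0,0,0,0],[0,0,0.018,0,0,0,0],[0,0,0.02,0,0,0,0],[0,0,0.02,0,0,0,0],[0,0,0.02,0,0,0,0],[0,0,0.006,0,0,0,0],[0,0,0,0,0,0,0]]]'
python3 -m handwheel '[[[0,0.012,0,0,0,0.0117,0],[0,0.02,0,0,0,0.0117,0],[0,0.02,0,0,0,0.0117,0],[0,0.02,0,0,0,0.0117,0],[0,0.02,0,0,0,0.0117,0],[0,0.02,0,0,0,0.0117,0],[0,0.02,0,0,0,0.0117,0],[0,0.018,0,0,0,0.0117,0],[0,0.01,0,0,0,0.0117,0],[0,0,0,0,0,0,0]]]'
python3 - <<'E'
from h import *
im,d,C=grab("wrist","w7"); o=r.get_obs(); print(o["tcp_pos"],o["orientation"],o["contact_force"],o["grip_width"])
im,d,C=grab("top","t7");im,d,C=grab("scene","s7")
E
```

```text
clock: 13.77
tcp_pos: [0.4682, -0.3599, 0.2327]
orientation: [2.036, 2.387, 0.0]
contact_force: [0.3, -0.5, -3.6]
grip_width: 0.0288
clock: 14.6
tcp_pos: [0.4678, -0.1963, 0.2306]
orientation: [-1.903, -2.499, -0.001]
contact_force: [-0.7, 0.8, -2.8]
grip_width: 0.0285
[ 0.4676815  -0.19826184  0.23058304] [ 1.90615234e+00  2.49677255e+00 -5.80828080e-05] [ 0.22119721 -1.22227255 -3.01980522] 0.02868708836033618
```

View pics/w7.png

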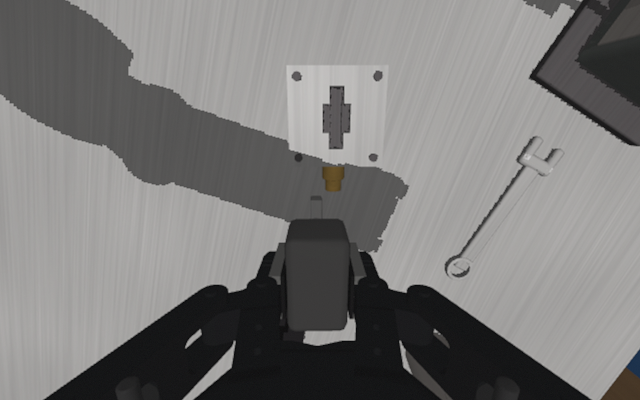

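View pics/s7.png

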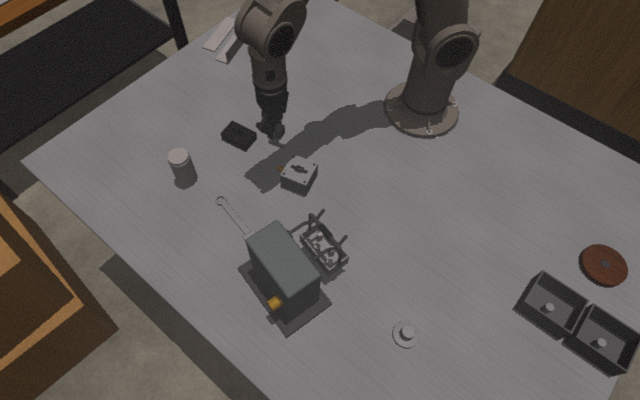

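```bash
python3 - <<'E'
from h import *
z=np.load("pics/w7.npz",allow_pickle=True); d=z["d"];C=tuple(z["C"]);im=z["im"];W=world(d,C)
def rect(p): 
    c,s,a=cv2.minAreaRect((p[:,:2]*1000).astype(np.float32)); return np.round(c,1),np.round(s,1),round(a,2)
w=W[~np.isnan(W[...,0])]
n=np.hypot(w[:,0]-.464,w[:,1]+.12)<.07
t=w[n&(w[:,2]>.055)&(w[:,2]<.066)]; print("top z",np.median(t[:,2]),rect(t))
f,cx,cy,R,tt=C; g=im.astype(int).mean(2)
m=np.zeros((400,640),np.uint8); m[78:158,312:362]=(g[78:158,312:362]<150)
print(np.percentile(g[78:158,312:362],[5,25,50,75]))
k,lab,st,ce=cv2.connectedComponentsWithStats(m); i=1+np.argmax(st[1:,4]); print(st[i],ce[i])
v,u=np.where(lab==i)
for zp in (.060,):
    ray=np.c_[(u-cx)/f,(v-cy)/f,np.ones(len(u))]@R; o=-tt@R
    P=o+ray*((zp-o[2])/ray[:,2])[:,None]; print("slot",rect(P)); 
slotp=w[n&(w[:,2]<.052)&(w[:,2]>.02)&(np.hypot(w[:,0]-.464,w[:,1]+.12)<.03)]; print("floor",len(slotp),np.median(slotp[:,2]) if len(slotp) else 0, slotp[:,:2].mean(0))
# key block top
kb=W[215:335,275:360].reshape(-1,3); zt=np.nanmedian(kb[:,2]); print("block z",zt)
b=kb[abs(kb[:,2]-zt)<.004]; print("block",rect(b))
# lug: patch
lg=W[195:218,305:328].reshape(-1,3); print(np.nanpercentile(lg[:,2],[5,25,50,75,95]))
b=lg[(lg[:,2]>.09)&(lg[:,2]<.15)]; print("lug",len(b),rect(b) if len(b)>4 else 0, np.median(b,0) if len(b) else 0)
E
```

```text
top z 0.060090275559283715 (array([ 463.1, -120. ]), array([80.2, 79.2]), 15.44)
[ 74.          90.33333333 179.         185.66666667]
[ 322   86   29   64 1337] [336.30366492 117.17875841]
slot (array([ 462.9, -120.8]), array([23.4, 49.8]), 15.67)
floor 1212 0.044755858964988134 [ 0.46335251 -0.11939763]
block z 0.18915827374008728
block (array([ 467.5, -196.2]), array([39. , 49.6]), 16.47)
[-8.60204600e-04  8.43127068e-05  1.06364563e-01  1.17405703e-01
  1.18393435e-01]
lug 264 (array([ 462.9, -181.9]), array([ 7.8, 13.9]), 15.84) [ 0.46242655 -0.18043547  0.11740494]
```

```bash

python3 -m handwheel '[[[-0.0008,0.01,0,0,0,-0.002,0],[-0.0008,0.0166,0,0,0,-0.002,0],[-0.0009,0.0166,0,0,0,0,0],[-0.0008,0.0166,0,0,0,0,0],[-0.0009,0.0161,0,0,0,0,0],[0,0,-0.015,0,0,0,0],[0,0,-0.012,0,0,0,0],[0,0,-0.006,0,0,0,0],[0,0,0,0,0,0,0],[0,0,0,0,0,0,0]]]'
python3 - <<'E'
from h import *
im,d,C=grab("wrist","w8"); o=r.get_obs(); print(o["tcp_pos"],o["orientation"],o["contact_force"],o["grip_width"])
W=world(d,C)
def rect(p): 
    c,s,a=cv2.minAreaRect((p[:,:2]*1000).astype(np.float32)); return np.round(c,1),np.round(s,1),round(a,2)
w=W[~np.isnan(W[...,0])]; n=np.hypot(w[:,0]-.464,w[:,1]+.12)<.062
t=w[n&(w[:,2]>.055)&(w[:,2]<.066)]; print("top",rect(t))
l=w[n&(w[:,2]>.078)&(w[:,2]<.095)]; print("lug",len(l),rect(l) if len(l)>5 else 0,np.median(l[:,2]))
np.savez("pics/lug.npz",l=l)
im,d,C=grab("scene","s8")
a=cv2.resize(im[140:210,250:350],None,fx=6,fy=6,interpolation=cv2.INTER_CUBIC); cv2.imwrite("pics/s8z.png",a[:,:,::-1])
E
```

```text
clock: 15.58
tcp_pos: [0.4632, -0.1237, 0.1974]
orientation: [-1.915, -2.49, 0.0]
contact_force: [-0.2, 0.2, -2.8]
grip_width: 0.029
[ 0.46349421 -0.12367546  0.19774279] [1.91528120e+00 2.48991886e+00 4.05075663e-04] [ 0.08759629 -0.23694832 -2.85454435] 0.029123519322165132
top (array([ 462.1, -117.2]), array([80.4, 74.4]), 15.52)
lug 243 (array([ 458.4, -109.3]), array([ 7.7, 14. ]), 14.89) 0.08427571571421223
```

View pics/w8.png

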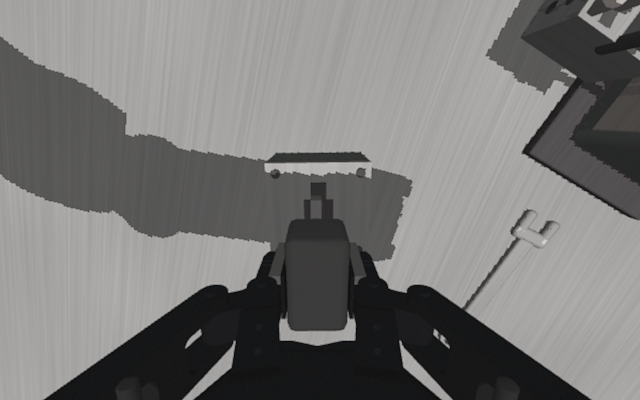

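View pics/s8z.png

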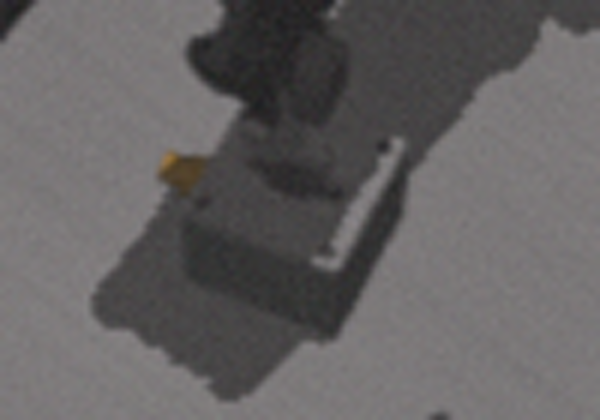

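```bash
python3 - <<'E'
from h import *
z=np.load("pics/w8.npz",allow_pickle=True); d=z["d"];C=tuple(z["C"]);im=z["im"];W=world(d,C)
a=np.radians(15.6); X=np.array([-np.sin(a),np.cos(a)]);Y=np.array([np.cos(a),np.sin(a)])
S=np.array([.4628,-.1200])
L=np.dstack([(W[...,:2]-S)@X,(W[...,:2]-S)@Y,W[...,2]])*1000
for v in range(178,220,3):
    print(v,[ "%.0f/%.0f/%.0f"%tuple(L[v,u]) if np.isfinite(L[v,u,0]) else "-" for u in range(300,340,4)])
l=np.load("pics/lug.npz")["l"]; q=np.c_[(l[:,:2]-S)@X,(l[:,:2]-S)@Y]*1000; print("lug local",q.min(0),q.max(0))
c=cv2.resize(im[150:230,250:390],None,fx=5,fy=5,interpolation=cv2.INTER_CUBIC); cv2.imwrite("pics/w8z.png",c[:,:,::-1])
E
```

```text
178 ['28/-14/60', '27/-11/60', '28/-8/60', '27/-5/60', '28/-2/60', '27/2/59', '27/5/59', '27/8/59', '27/11/61', '27/14/61']
181 ['25/-14/61', '25/-11/60', '25/-8/60', '25/-5/59', '25/-2/61', '25/1/61', '25/5/60', '25/8/60', '25/11/61', '25/14/60']
184 ['23/-14/60', '23/-11/59', '23/-8/60', '20/-5/50', '19/-2/45', '19/2/43', '19/5/44', '23/8/59', '22/11/59', '23/14/61']
187 ['21/-14/61', '21/-11/61', '21/-8/60', '18/-5/51', '16/-2/43', '16/2/44', '16/5/44', '20/8/59', '20/11/60', '20/14/60']
190 ['18/-14/60', '18/-11/60', '18/-8/61', '15/-5/49', '14/-2/45', '14/1/44', '14/5/45', '-', '18/11/60', '18/14/61']
193 ['16/-14/60', '16/-11/59', '15/-8/59', '13/-5/51', '11/-2/43', '11/1/44', '11/5/44', '16/8/60', '16/11/60', '16/14/61']
196 ['13/-14/59', '14/-11/60', '13/-8/60', '18/-4/77', '18/-2/77', '18/1/78', '8/5/43', '13/8/60', '13/11/60', '13/14/60']
199 ['11/-14/60', '10/-11/55', '8/-8/51', '18/-4/83', '18/-2/83', '18/1/83', '6/5/44', '8/8/51', '8/11/51', '11/14/60']
202 ['8/-14/59', '8/-11/57', '5/-8/50', '16/-4/85', '16/-2/84', '16/1/85', '3/5/43', '5/8/50', '5/11/51', '8/14/60']
205 ['7/-14/61', '5/-11/57', '3/-9/50', '14/-4/84', '14/-2/84', '14/1/85', '1/5/44', '3/8/50', '3/11/50', '6/14/61']
208 ['3/-14/59', '4/-11/60', '0/-9/50', '12/-4/85', '12/-2/84', '11/1/84', '-2/5/45', '-0/8/49', '-0/11/50', '3/14/60']
211 ['1/-15/59', '1/-11/60', '-3/-9/50', '9/-4/84', '10/-2/85', '9/1/84', '-5/5/44', '-3/8/50', '-3/11/50', '1/14/60']
214 ['-1/-15/60', '-1/-11/60', '-5/-9/50', '7/-5/84', '-', '7/1/84', '-7/5/44', '-5/8/50', '-5/11/50', '-2/14/60']
217 ['-4/-15/59', '-4/-11/61', '-8/-9/49', '5/-5/85', '5/-2/84', '5/1/85', '-10/5/44', '-8/8/49', '-8/11/51', '-4/14/61']
lug local [ 4.50919969 -5.29008185] [18.52973759  2.55562859]
```

View pics/w8z.png

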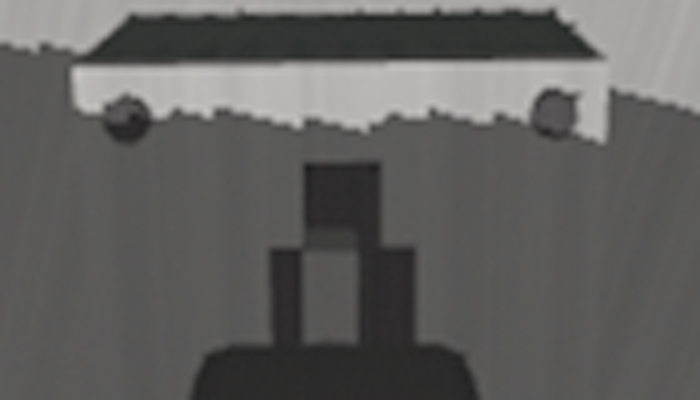

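```bash

python3 -m handwheel '[[[0.0003,0.0016,0,0,0,0,0],[0.0003,0.0017,0,0,0,0,0],[0,0,-0.004,0,0,0,0],[0,0,-0.003,0,0,0,0],[0,0,0,0,0,0,0],[0,0,0,0,0,0,0]]]'
cat > chk.py <<'E'
from h import *
import sys
name=sys.argv[1]
im,d,C=grab("wrist",name); o=r.get_obs(); print(o["tcp_pos"],o["contact_force"])
W=world(d,C)
a=np.radians(15.6); X=np.array([-np.sin(a),np.cos(a)]);Y=np.array([np.cos(a),np.sin(a)])
S=np.array([.4628,-.1200]); L=np.dstack([(W[...,:2]-S)@X,(W[...,:2]-S)@Y,W[...,2]])*1000
roi=np.zeros((400,640),bool); roi[165:221,296:345]=1
f=np.isfinite(L[...,0])&roi
top=f&(abs(L[...,2]-60)<3.5); deep=f&(L[...,2]<54)&(L[...,2]>35)
zc=(o["tcp_pos"][2]-.1254)*1000+12; lug=f&(abs(L[...,2]-zc)<3.5)
q=L[lug]; print("lug",lug.sum(),np.percentile(q,[2,98],axis=0).round(1).tolist())
# slot edges in top plane, narrow part: x 14..24
t=L[top]; s=t[(t[:,0]>14)&(t[:,0]<23)]
print("slot y edges",s[s[:,1]<0][:,1].max().round(1),s[s[:,1]>0][:,1].min().round(1),"slot end x",t[abs(t[:,1])<4][:,0].min().round(1))
c=cv2.resize(im[150:230,250:390],None,fx=5,fy=5,interpolation=cv2.INTER_CUBIC); cv2.imwrite(f"pics/{name}z.png",c[:,:,::-1])
E
python3 chk.py w9
```

```text
clock: 16.18
tcp_pos: [0.4636, -0.1201, 0.1901]
orientation: [-1.914, -2.49, 0.0]
contact_force: [0.6, -0.6, -2.9]
grip_width: 0.0288
[ 0.46369899 -0.12010569  0.19021579] [-0.67390497 -0.47647617 -2.75417589]
lug 230 [[8.3, -3.9, 74.5], [21.4, 3.8, 78.6]]
slot y edges -6.3 6.2 slot end x 24.5
```

View pics/w9z.png

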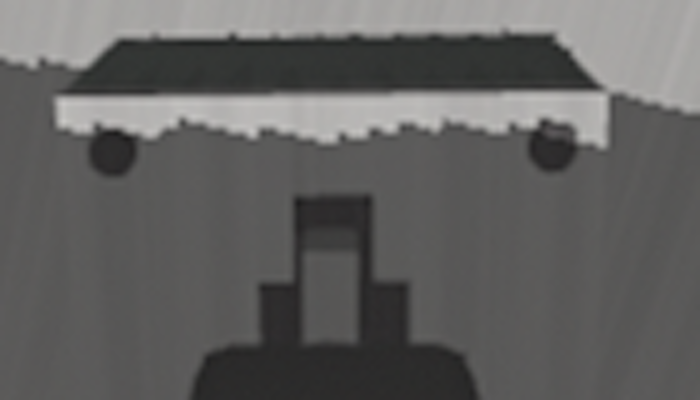

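The zoomed wrist view shows the lug at (330,300) centred in the slot, edges at ±6.2 mm and a 3 mm end gap. I'll lower it in.

```bash

python3 -m handwheel '[[[0,0,-0.004,0,0,0,0],[0,0,-0.005,0,0,0,0],[0,0,-0.005,0,0,0,0],[0,0,-0.004,0,0,0,0],[0,0,0,0,0,0,0]]]'
python3 -m handwheel '[[[0,0,-0.003,0,0,0,0],[0,0,-0.003,0,0,0,0],[0,0,-0.003,0,0,0,0],[0,0,0,0,0,0,0]]]'
```

```text
clock: 16.65
tcp_pos: [0.4635, -0.12, 0.1714]
orientation: [-1.913, -2.49, 0.0]
contact_force: [0.3, 0.2, -2.1]
grip_width: 0.029
clock: 16.98
tcp_pos: [0.464, -0.1201, 0.1633]
orientation: [1.914, 2.491, 0.0]
contact_force: [-0.9, 0.7, 2.8]
grip_width: 0.0289
```

```bash

python3 -m handwheel '[[[0,0,-0.003,0,0,0,0],[0,0,-0.002,0,0,0,0],[0,0,-0.001,0,0,0,0],[0,0,0,0,0,0,0]]]' 100
python3 -m handwheel '[[[0,0,-0.001,0,0,0,0],[0,0,-0.0005,0,0,0,0],[0,0,0,0,0,0,0]]]'
```

```text
clock: 17.32
tcp_pos: [0.4641, -0.1201, 0.1575]
orientation: [1.914, 2.491, 0.0]
contact_force: [-0.3, 0.0, 4.9]
grip_width: 0.0289
clock: 17.57
tcp_pos: [0.4641, -0.1201, 0.1568]
orientation: [1.914, 2.49, -0.0]
contact_force: [-3.6, 0.4, 13.0]
grip_width: 0.0288
```

```bash

python3 -m handwheel '[[[0,0,0,0,0,-0.06,0],[0,0,0,0,0,-0.08,0],[0,0,0,0,0,-0.08,0],[0,0,0,0,0,-0.08,0],[0,0,0,0,0,-0.08,0],[0,0,0,0,0,-0.08,0],[0,0,0,0,0,-0.08,0],[0,0,0,0,0,-0.06,0]]]'
python3 -c "
from h import *
o=r.get_obs();print(o['moment'],o['contact_force'],o['joints'])"
python3 -m handwheel '[[[0,0,0,0,0,-0.08,0],[0,0,0,0,0,-0.08,0],[0,0,0,0,0,-0.08,0],[0,0,0,0,0,-0.08,0],[0,0,0,0,0,-0.08,0],[0,0,0,0,0,-0.08,0],[0,0,0,0,0,-0.08,0],[0,0,0,0,0,-0.08,0],[0,0,0,0,0,-0.06,0],[0,0,0,0,0,-0.06,0]]]'
python3 -c "
from h import *
o=r.get_obs();print(o['moment'],o['contact_force'],o['joints'])"
```

```text
clock: 18.23
tcp_pos: [0.4643, -0.1205, 0.1569]
orientation: [2.567, 1.808, 0.001]
contact_force: [-3.1, 0.5, 11.0]
grip_width: 0.0289
[-0.15097608  0.71453704  0.10932617] [-3.05695017  0.52983633 11.00681348] [ 0.39995335  0.38955456 -0.32973853  2.12053303  0.20357582  0.65944628
 -0.41185079]
clock: 19.07
tcp_pos: [0.4639, -0.1208, 0.1568]
orientation: [3.055, 0.728, 0.0]
contact_force: [-3.2, -1.7, 12.2]
grip_width: 0.0287
[-0.39775319  0.99782282  0.18228705] [-3.18039523 -1.67530381 12.22747911] [ 0.24954974  0.37439693 -0.14961913  2.13081273  0.09318832  0.6418084
 -1.06722076]
```

```bash

python3 -m handwheel '[[[0,0,0,0,0,-0.06,0],[0,0,0,0,0,-0.06,0],[0,0,0,0,0,-0.06,0],[0,0,0,0,0,-0.04,0],[0,0,0,0,0,0,0]]]'
python3 -c "
from h import *
o=r.get_obs();print(o['moment'],o['orientation'])"
python3 -m handwheel '[[[0,0,0,0,0,-0.04,0],[0,0,0,0,0,-0.03,0],[0,0,0,0,0,0,0]]]'
python3 -c "
from h import *
o=r.get_obs();print(o['moment'],o['orientation'])"
```

```text
clock: 19.48
tcp_pos: [0.4638, -0.1209, 0.1568]
orientation: [3.116, 0.39, -0.0]
contact_force: [-4.0, -1.6, 13.4]
grip_width: 0.0285
[-0.39002016  1.04828972  0.2076986 ] [ 3.11596391e+00  3.89945294e-01 -1.83163105e-04]
clock: 19.73
tcp_pos: [0.4638, -0.1209, 0.1568]
orientation: [3.128, 0.282, -0.0]
contact_force: [-3.5, -0.4, 14.6]
grip_width: 0.0287
[-0.3219653   1.12284165  0.24771052] [ 3.12768592e+00  2.81651892e-01 -2.08407899e-04]
```

```bash

for i in 1; do python3 -m handwheel '[[[0,0,0,0,0,-0.03,0],[0,0,0,0,0,0,0]]]'
python3 -c "
from h import *
o=r.get_obs();print(o['moment'],o['orientation'])"; done
python3 -m handwheel '[[[0,0,0,0,0,-0.03,0],[0,0,0,0,0,0,0]]]'
python3 -c "
from h import *
o=r.get_obs();print(o['moment'],o['orientation'])"
```

```text
clock: 19.9
tcp_pos: [0.4637, -0.1208, 0.1568]
orientation: [3.131, 0.237, -0.0]
contact_force: [-4.4, -1.3, 13.0]
grip_width: 0.0288
[-0.40111734  1.15657623  0.59062825] [ 3.13125964e+00  2.36869136e-01 -4.47889220e-04]
clock: 20.07
tcp_pos: [0.4637, -0.1208, 0.1568]
orientation: [3.134, 0.192, -0.001]
contact_force: [-4.0, -2.1, 13.6]
grip_width: 0.0287
[-0.45254413  1.24136444  0.97667212] [ 3.13402104e+00  1.91888806e-01 -6.27202991e-04]
```

```bash

python3 -m handwheel '[[[0,0,0,0,0,0.02,0],[0,0,0,0,0,0,0],[0,0,0,0,0,0,0]]]'
python3 - <<'E'
from h import *
o=r.get_obs();print(o['moment'],o['orientation'],o["contact_force"])
im,d,C=grab("wrist","w10"); W=world(d,C)
kb=W[215:335,275:360].reshape(-1,3); zt=np.nanmedian(kb[:,2]); print("block top z",zt)
im,d,C=grab("scene","s10"); im2,d,C2=grab("top","t10")
W=world(d,C2)
for n in ["basket","wrench","can","flange"]:
    m=r.masks_of(n,"top")
    if m:
        w=W[m[0]["pixels"]]; w=w[~np.isnan(w[:,0])]; hi=w[w[:,2]>np.percentile(w[:,2],90)-.012]; print(n,m[0]["p"],np.round(m[0]["at"]),np.median(hi,0).round(3),np.round(cv2.minAreaRect((hi[:,:2]*1000).astype(np.float32))[0]))
E
```

```text
clock: 20.32
tcp_pos: [0.4637, -0.1208, 0.1568]
orientation: [3.132, 0.224, -0.001]
contact_force: [-5.4, -1.5, 15.3]
grip_width: 0.0285
[-0.40038399  1.14707642  0.626871  ] [ 3.13220046e+00  2.23942604e-01 -5.70822479e-04] [-5.37083684 -1.47883243 15.33542311]
block top z 0.11547675009142902
basket 0.66 [284. 173.] [0.608 0.085 0.173] [600.  90.]
wrench 0.65 [377. 153.] [ 0.671 -0.164  0.007] [ 674. -173.]
can 0.64 [462. 143.] [ 0.668 -0.371  0.114] [ 669. -372.]
flange 0.72 [191. 171.] [0.631 0.363 0.039] [633. 364.]
```

View pics/w10.png

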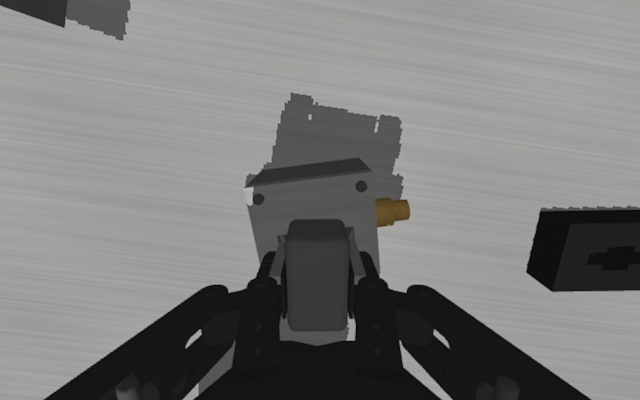

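View pics/s10.png

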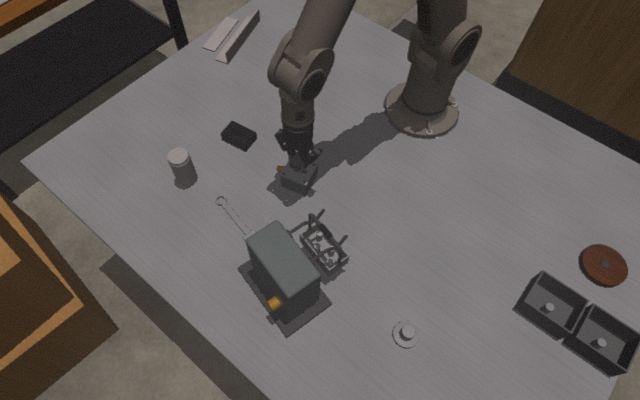

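The key is at the stop: its block top is at 115.5 mm (116 expected when home) and it is still square in the jaws at (317,275). The basket hangs at (322,240), and the can, wrench and flange are where they were.

```bash
python3 - <<'E'
from h import *
print(r.hand_in()); o=r.get_obs(); print(o["clock"],o["contact_force"],o["moment"])
E
```

```text
the job is handed in; nothing more can be done
None
the job is handed in; nothing more can be done
```

The basket hangs released on both prongs. The bayonet key is pressed home, turned clockwise to its stop, and still held there. I handed the job in at about 20.6 s, inside the 61 s limit; the hand-in gives no verdict.

- **Basket:** the force on the gripper fell to about zero when I let go. In the last pictures its handle bar is at the seats, about 170 mm high.
- **Key pressed in:** the top of its grip block measured 115.5 mm, against 116 mm expected when fully home. The tool was still pushing with about 15 N.
- **Key turned:** the tool turned about 1.7 rad against the 1.6 rad stop. The turning moment rose sharply from 0.25 to 0.98 N m, so I eased back slightly and hold at 0.63 N m.
- **Bystanders:** the can and flange stayed within 1–2 mm of their first measured positions. The wrench was within about 4 mm by outline centre, with nothing having come near it.

The plunger and rotor can't be read directly, so "home" and "at the stop" come from height, force and moment. Before lowering the key, one wrist picture showed it 3 mm short along the slot, contrary to my earlier estimate. I corrected that, and the next picture showed it centred. None of the final checks failed.

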